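# Stack the drying tray on the lower tray

### The job

Take the wooden tray with the centre handle off the sloping drying rack and stack it on the handleless tray that stands on its runner: lower it level and gently, feeling for the sockets, until all four corner feet have dropped into the lower tray's sockets and it sits flush all round, and only then let go of it. Leave the glasses, bottles and coaster where they stand.

Things in the scene. Friction and masses are not known exactly. Their poses are not given: they have to be found in the camera images.
- tray: loose upper tray, pale wood, 134 (x) x 184 (y) mm, 0.3 to 0.6 kg. Origin: its middle, level with the undersides of its feet; z up out of the tray. Flat underside at z = 12, rim at 46 mm. At the start it lies on the rack: its x axis rises 30 degrees away from the robot, its z axis leans 30 degrees from vertical. Turned half round it stacks as well
- tray_handle (a point): middle of the tray's handle, 80 mm above the tray's origin along its z: a dark wooden bar along y, 14 mm thick in x, 110 mm long, from tray z = 68 to 92 mm, on 14 mm square steel posts at y = +-48 mm (open below the bar between them)
- tray_foot (a point): underside centre of one of the tray's four feet, at x = 50, y = 75, z = 0 mm in the tray; the others at x = +-50, y = +-75. Black, round, 15 mm in diameter, 12 mm high, tapering to 12 mm over the lowest 3 mm
- rack: fixed dark steel drying rack; origin on the worktop under its middle. Slope 200 mm wide (y), rising 30 degrees towards its +x side (away from the robot), from 20 to 105 mm high. A stop ledge 24 mm high square to the slope holds the tray's low edge: lift the tray square off the slope by 30 mm or more before moving it sideways
- runner: fixed runner, 110 (x) x 264 (y) x 18 mm, dark wood with aluminium rails; origin: middle of its underside, on the worktop; y along its length. The lower tray (medium wood, 134 x 216 x 45 mm) stands on it, square with it and centred across it, but lengthways anywhere from y = -16 to +16 mm, wherever it was last slid; this is not reported. Sliding it takes some 18 N
- runner_mid (a point): 63 mm above the runner's origin: middle of the lower tray's rim if that stood at mid-travel. Sockets: square, 20 mm wide, 16 mm deep, at x = +-50, y = +-75 mm from the lower tray's middle, in two grey rails along its long sides, flush with the rim. Upper tray's origin is 51 mm over the worktop when seated (underside on the rim), 63 mm with its feet beside the sockets
- votive: low pink votive glass, 74 mm wide, 43 mm high, a tealight in it; origin at its underside; leave it alone
- bottle_a: half-bottle of wine at the back left, 58 mm wide, 235 mm high; origin at its underside; leave it alone
- bottle_b: half-bottle of wine at the back right, 58 mm wide, 235 mm high; origin at its underside; leave it alone
- wine_glass: upturned wine glass at the back left, 81 mm wide, 202 mm high; origin at its underside; leave it alone
- coaster: dark slate coaster at the back, 66 x 68 x 6 mm; origin at its underside; leave it alone

How it is judged:
On the way, in this order (a step that is already met when the one before it is completed fails the run):
1. the upper tray is lifted clear of the drying rack (distance of tray from where it was at the start of the episode above 0.05 m and contact force between tray and rack below 0.05 N), for 0.1 s.
2. the upper tray is lowered, still in the fingers, until its feet are in the sockets (x of tray in the frame of runner between -0.008 and 0.008 m and y of tray in the frame of runner between -0.022 and 0.022 m and z of tray in the frame of runner between 0.045 and 0.0545 m and angle between tray's own z axis and vertical below 0.035 rad and angle between the y axis of tray and the y axis of runner, either way round below 0.07 rad and contact force between the fingers and tray above 1 N), for 0.1 s.
At the end, for the whole second after the job is handed in: Tray flush, feet in the sockets: origin 45 to 54.5 mm over the runner's, within 8 mm of its middle line (x) and 22 mm of its middle (y), level within 0.035 rad, in line with it within 0.07 rad (either way round), at rest, released (x of tray in the frame of runner between -0.008 and 0.008 m and y of tray in the frame of runner between -0.022 and 0.022 m and z of tray in the frame of runner between 0.045 and 0.0545 m and angle between tray's own z axis and vertical below 0.035 rad and angle between the y axis of tray and the y axis of runner, either way round below 0.07 rad and linear speed of tray below 0.02 m/s and angular speed of tray below 0.1 rad/s and contact force between the fingers and tray below 0.05 N); the robot touches nothing.
It fails at once if a bystander (votive, bottle, wine glass or coaster) is shifted more than 15 mm or upset (distance of any of votive, bottle_a, bottle_b, wine_glass, coaster from where it was at the start of the episode above 0.015 m or angle between any of votive, bottle_a, bottle_b, wine_glass, coaster's own z axis and vertical above 0.3 rad).
It fails at once if the upper tray is banged or forced down on the lower tray or runner (over 120 N) (contact force between tray and runner above 120 N).
It also fails if it takes over 72 s, if anything falls off the work surface, if the arm or the gripper's body presses on something with over 40 N, if the wrist force passes 120 N, or if a joint passes its speed limit or range.

### The arm

A 7-joint arm with a two-finger parallel gripper is mounted at the origin on a cart in front of the work surface, level with it; the furniture and walls round the work are solid. World frame = base frame: x ahead of the robot, y to its left, z up, the work surface at z = 0. Lengths are in m, angles in rad, forces in N, time in s.
With the tool pointing down it reaches from about 0.425 to 0.825 m from the base axis. Payload 3.6 kg.
Tool frame: the origin (TCP) lies at the very end of the fingers, on their centre line; the grasp point (between the pads) lies 19 mm behind it; z points along the fingers, y is the line along which they close (so a half turn about z gives the same grasp; the last joint's range is limited). The gripper opens to 85 mm and grips with 20 to 120 N. Pads are 22 mm wide; open, the fingers measure 114 mm over their backs; the gripper's body (76 mm by 85 mm) begins 54 mm behind the grasp point. The pads swing forward as they close: fully open they stand 13 mm farther back than shut.
Start: joints at [-1.276, 0.615, -0.013, 1.423, 0.008, 1.103, -0.04], TCP at [0.205, 0.617, 0.231] pointing down, gripper open.
Joint ranges: [-3.12, 3.12], [-0.3, 2.06], [-1.34, 1.32], [0.26, 2.42], [-1.36, 4.5], [0.01, 1.98], [-2.84, 2.84]. Speed limits (rad/s): [2.79, 2.79, 3.14, 3.14, 3.14, 3.14, 3.14].

### API

Orientations are given as a rotation vector (axis times angle).
In Python, from rig import * gives the robot as it stands.
- The arm moves only by the tool step_arm, never from a script. Its argument "rows" is a list of rows, each a list of 4 numbers: the shift along the tool's x, y, z in m, then the turn about the tool's z in rad. In form: [[tx, ty, tz, yaw], ...]. A call has 1 to 20 rows; each row is the pose to reach, as a shift and turn from the pose commanded when the call began, along the tool's axes at that moment; what a row does not reach only later rows make up. A row lasts 1/12 s, in which the tool goes at most 41.7 mm and 7.16 degrees, less where a joint would pass 70% of its speed; a pose out of reach is approached as far as the arm can. A call with a gripper value outside its range is refused whole. "hand" is the opening in per cent of the stroke, from 0 (shut) to 100 (fully open), set as the call begins (left out, the last holds). The fingers move at their own pace and stop on an object; "newtons" is the grip in N (left out, the last holds). Time passes only in rows, so rows that repeat a pose let the fingers close. It gives the time, the measured TCP pose, the force, the opening and the grip force at its end, in the units of the state.
- sense(): the state, without advancing time (a new reading comes with each control period).
- get_image(name): name is "scene" or "top"; returns a dict with "img" (384x512x3 uint8, blue, green, red), "z_map" (384x512 float32, m along the optical axis (not along the pixel's ray), 0 where there is no reading), "intrinsics" (3x3 intrinsics, pixels), "cam_to_world" (4x4, takes a point from camera to world coordinates). Camera axes: x right, y down, z forward; pixel columns grow to the right and rows downward; lengths in m; the calibration is good to about 2 mm. A picture is of the moment at which its call begins.
- sign_off(): hands the job in; it is judged then, once.
The state is a dict: "time": time; "q": joint angles; "joint_velocities": joint speeds; "tau": joint torques, N m; "ee_pos": TCP position; "ee_rot": TCP orientation; "wrist_force": force on the tool from outside, world axes, zero at the start; "ft_torque": the same for the moment, N m; "grip_width": finger opening in m; "gripper_force": force on a finger pad.
Only numpy, scipy, OpenCV 4.12 (cv2) and the standard library are available. Lean on these libraries where they do the work, as an engineer would, in place of code of your own. Each camera call takes 0.05 s, during which the arm holds its last target. There are 200 camera calls.

## Working session

There is one attempt and no reset: what is moved stays moved. The work goes in short steps, Python scripts to look and compute and a tool call to move; the robot and the scene stay as the last step left them, time stands still between calls to the robot, and variables do not carry over. Pictures are saved under pics/ and viewed, at most 10 in all, crops included, and the job is handed in when it is done.

Besides the shell and the picture viewer there is one more tool, called after ">>>" in YAML: its name, and indented under it one key for each argument. step_arm: Moves the arm, as the interface text tells. Its arguments: {"type":"object","properties":{"rows":{"type":"array"},"hand":{"type":"number"},"newtons":{"type":"number"}},"required":["rows"]}

```bash
mkdir -p pics; ls
python3 - <<'E'
from rig import *
import cv2,numpy as np
for n in("scene","top"):
    d=get_image(n);cv2.imwrite(f"pics/{n}0.png",d["img"]);np.savez(f"{n}0.npz",**d)
    print(n,d["intrinsics"].round(1).tolist(),d["cam_to_world"].round(3).tolist())
s=sense();print({k:np.round(v,3).tolist() for k,v in s.items()})
E
```

```text
pics
scene [[356.9, 0.0, 257.2], [0.0, 356.9, 195.9], [0.0, 0.0, 1.0]] [[0.443, -0.62, 0.647, 0.011], [-0.896, -0.321, 0.306, -0.208], [0.018, -0.716, -0.698, 0.789], [0.0, 0.0, 0.0, 1.0]]
top [[352.1, 0.0, 253.8], [0.0, 352.1, 189.8], [0.0, 0.0, 1.0]] [[0.004, -0.972, 0.236, 0.396], [-1.0, -0.005, -0.004, 0.09], [0.005, -0.236, -0.972, 1.073], [0.0, 0.0, 0.0, 1.0]]
{'time': 0.1, 'q': [-1.277, 0.616, -0.013, 1.425, 0.008, 1.103, -0.04], 'joint_velocities': [0.001, -0.001, 0.001, -0.003, 0.0, 0.001, -0.0], 'tau': [0.001, -47.038, 0.26, -17.157, 0.01, 0.006, -0.0], 'ee_pos': [0.205, 0.616, 0.23], 'ee_rot': [-0.502, -3.101, 0.004], 'wrist_force': [0.326, -0.531, -0.387], 'ft_torque': [-0.024, 0.005, 0.009], 'gripper_force': 0.0, 'grip_width': 0.086}
```

View pics/scene0.png

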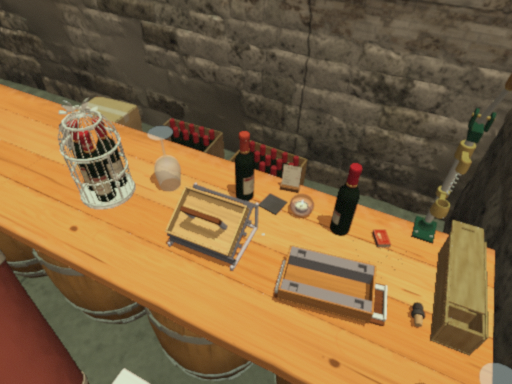

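View pics/top0.png

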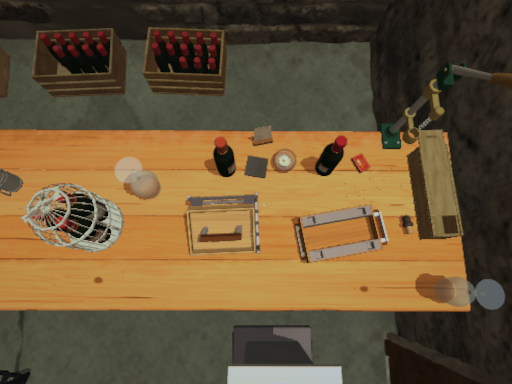

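The scene view shows the tray on the rack with its dark handle at about (203,215), and the handleless tray at (330,283) on its runner. In the top view the handle is at (220,235), the lower tray's grey rails at (335,215) and (345,252), and the bottles at (225,160) and (330,158). The votive is near (285,160) and the glass at (140,180).

```bash
cat > h.py <<'E'
import cv2,numpy as np
def cloud(d):
    K,T,z=d["intrinsics"],d["cam_to_world"],d["z_map"]
    v,u=np.mgrid[:z.shape[0],:z.shape[1]]
    p=np.stack([(u-K[0,2])/K[0,0]*z,(v-K[1,2])/K[1,1]*z,z],-1)@T[:3,:3].T+T[:3,3]
    p[z==0]=np.nan
    return p
def box(P):
    c,s,a=cv2.minAreaRect((P[:,:2]*1000).astype(np.float32)); return np.round(c,1),np.round(s,1),round(a,1)
E
python3 - <<'E'
from h import *
for n,R,L in(("top",(185,205,265,255),(290,200,395,265)),("scene",(165,185,260,265),(270,240,390,325))):
    d=dict(np.load(n+"0.npz"));p=cloud(d);hsv=cv2.cvtColor(d["img"],cv2.COLOR_BGR2HSV);g=d["img"].astype(int)
    def reg(b):
        m=np.zeros(p.shape[:2],bool);m[b[1]:b[3],b[0]:b[2]]=1;return m&np.isfinite(p[...,2])
    m=reg(R)
    H=m&(hsv[...,2]<120)&(hsv[...,1]>90)&(p[...,2]>.1)
    P=p[H];print(n,"handle",len(P),box(P),np.percentile(P[:,2],[5,50,95]).round(3),np.median(P,0).round(4))
    # wood of tray floor: plane
    W=m&(hsv[...,1]>60)&(hsv[...,2]>140)&(p[...,2]>.03);P=p[W];
    c=np.median(P,0);A=np.c_[P[:,:2],np.ones(len(P))]
    for _ in range(6):
        k=np.linalg.lstsq(A,P[:,2],rcond=None)[0];r=abs(A@k-P[:,2]);ok=r<max(.004,np.percentile(r,70));A,P=A[ok],P[ok]
    print(" wood",box(p[W]),"plane",k.round(3),len(P))
    m=reg(L)
    G=m&(hsv[...,1]<70)&(abs(p[...,2]-.063)<.006)
    n_,lab,st,_=cv2.connectedComponentsWithStats(G.astype(np.uint8))
    for i in range(1,n_):
        if st[i,4]>60: P=p[lab==i];print(" rail",st[i].tolist(),box(P),np.median(P[:,2]).round(4))
    G=m&(hsv[...,1]<60)&(p[...,2]<.035)&(p[...,2]>.008)
    n_,lab,st,_=cv2.connectedComponentsWithStats(G.astype(np.uint8))
    for i in range(1,n_):
        if st[i,4]>12: P=p[lab==i];print(" alu",st[i].tolist(),box(P),np.median(P,0).round(3))
    A=m&(p[...,2]>.055)&(p[...,2]<.07);print(" rim",box(p[A]))
    x0,y0,x1,y1=R;cv2.imwrite(f"pics/z_{n}.png",cv2.resize(d["img"][y0-5:y1+5,x0-5:L[2]+5],None,fx=3,fy=3,interpolation=cv2.INTER_CUBIC))
E
```

```text
top handle 299 (array([517.4, 181.9]), array([176.3,  76.6]), 84.6) [0.129 0.14  0.144] [0.4938 0.1757 0.1399]
 wood (array([522.1, 170.3]), array([132.8, 196.2]), 2.2) plane [ 0.56   0.033 -0.225] 1529
 rail [302, 206, 70, 20, 539] (array([ 565.8, -154.5]), array([ 26.2, 204.2]), 10.3) 0.0637
 rail [309, 239, 72, 22, 584] (array([ 468.2, -171.5]), array([ 26.3, 204.6]), 10.4) 0.0636
 alu [374, 211, 14, 32, 104] (array([ 540.6, -295.6]), array([92.1, 20.5]), 10.0) [ 0.541 -0.3    0.022]
 alu [296, 226, 8, 31, 60] (array([496.1, -50.7]), array([90.1,  8.5]), 10.1) [ 0.491 -0.049  0.023]
 rim (array([ 517.7, -162.1]), array([134.2, 216.6]), 10.3)
scene handle 135 (array([532.3, 174.7]), array([ 96.9, 179.7]), 2.9) [0.11  0.126 0.139] [0.4931 0.172  0.1256]
 wood (array([557.5, 207.9]), array([281.1, 292.5]), 23.9) plane [ 0.546  0.028 -0.216] 1460
 rail [290, 247, 84, 29, 738] (array([ 563.7, -153. ]), array([ 28.6, 203.2]), 10.2) 0.0637
 rail [281, 280, 91, 31, 757] (array([ 466.9, -170.2]), array([ 27.7, 203.4]), 10.4) 0.064
 alu [276, 261, 9, 31, 43] (array([492.8, -48.9]), array([88.4,  3.6]), 10.4) [ 0.491 -0.049  0.024]
 alu [289, 261, 33, 10, 54] (array([541.9, -96.1]), array([ 3.2, 83.1]), 11.3) [ 0.542 -0.096  0.031]
 alu [323, 270, 24, 7, 37] (array([ 555.4, -170. ]), array([ 3.2, 57.9]), 11.3) [ 0.555 -0.169  0.032]
 alu [348, 276, 22, 7, 38] (array([ 566.1, -228.3]), array([ 4.2, 51.8]), 12.2) [ 0.567 -0.231  0.031]
 alu [373, 284, 14, 37, 203] (array([ 538.6, -290.6]), array([92.6, 28.2]), 9.8) [ 0.527 -0.297  0.02 ]
 rim (array([ 516.3, -161.8]), array([136.6, 216. ]), 10.1)
```

View pics/z_top.png

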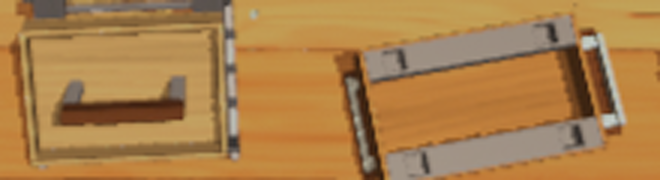

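The crop shows the handle bar at about (125,110), its steel posts behind it, and the four sockets at (395,58), (545,33), (418,160) and (572,133). The lower tray measures 134 x 216 mm, as given. Next I refine the handle.

Run:
```python
from h import *
from rig import *
from scipy.spatial.transform import Rotation as R
for n,B in(("top",(195,222,246,248)),("scene",(180,200,232,235))):
    d=dict(np.load(n+"0.npz"));p=cloud(d);hsv=cv2.cvtColor(d["img"],cv2.COLOR_BGR2HSV)
    m=np.zeros(p.shape[:2],bool);m[B[1]:B[3],B[0]:B[2]]=1
    H=m&(hsv[...,2]<150)&(hsv[...,1]>100)&((hsv[...,0]<14)|(hsv[...,0]>170))&(p[...,2]>.115)&(p[...,2]<.17)
    P=p[H];v=np.linalg.svd(P-P.mean(0))[2][0];t=(P-P.mean(0))@v
    print(n,len(P),box(P),P.mean(0).round(4),"axis",v.round(3),"ext",np.ptp(t).round(3),"mid",(P.mean(0)+v*(t.max()+t.min())/2).round(4),P.min(0).round(3),P.max(0).round(3))
    # bar coordinates in rack frame (yaw 3deg, tilt 30)
    for yaw in (2.5,):
        M=(R.from_euler('z',yaw,degrees=True)*R.from_euler('y',-30,degrees=True)).as_matrix();q=P@M
        for i in range(3): print("  loc",i,np.percentile(q[:,i],[2,50,98]).round(4))
    # all-tray extents in the same frame: rim plane
    q=p@M; s=(p[...,0]>.42)&(p[...,0]<.62)&(p[...,1]>.05)&(p[...,1]<.3)&(p[...,2]>.03)&(hsv[...,1]>70)
    h,e=np.histogram(q[s][:,2],bins=np.arange(-.26,-.1,.004));print(dict(zip(e.round(3).tolist(),h.tolist())))
    wd=s&(hsv[...,2]>120)&(hsv[...,0]>9);z=q[wd]
    print("  wood x",np.percentile(z[:,0],[1,99]).round(4),"y",np.percentile(z[:,1],[1,99]).round(4))
s=sense();print(R.from_rotvec(s['ee_rot']).as_matrix().round(4).tolist())
```

```text
top 268 (array([494.6, 174.7]), array([ 19.6, 105.8]), 1.9) [0.494  0.1742 0.1395] axis [-0.054  0.999  0.   ] ext 0.106 mid [0.4939 0.1747 0.1395] [0.483 0.122 0.128] [0.506 0.227 0.146]
  loc 0 [0.4955 0.5048 0.5092]
  loc 1 [0.1004 0.1527 0.2039]
  loc 2 [-0.1427 -0.1282 -0.1243]
{-0.26: 0, -0.256: 0, -0.252: 0, -0.248: 0, -0.244: 0, -0.24: 0, -0.236: 0, -0.232: 0, -0.228: 6, -0.224: 74, -0.22: 59, -0.216: 2, -0.212: 4, -0.208: 256, -0.204: 1489, -0.2: 302, -0.196: 89, -0.192: 94, -0.188: 84, -0.184: 76, -0.18: 109, -0.176: 294, -0.172: 87, -0.168: 2, -0.164: 0, -0.16: 2, -0.156: 0, -0.152: 3, -0.148: 17, -0.144: 31, -0.14: 20, -0.136: 24, -0.132: 85, -0.128: 125, -0.124: 3, -0.12: 0, -0.116: 0, -0.112: 0, -0.108: 0}
  wood x [0.4357 0.5892] y [0.0605 0.2438]
scene 192 (array([489.7, 173.6]), array([ 11.8, 108.6]), 2.9) [0.4887 0.1718 0.1386] axis [-0.052  0.999 -0.003] ext 0.109 mid [0.4886 0.1736 0.1386] [0.483 0.12  0.118] [0.498 0.228 0.144]
  loc 0 [0.4941 0.4984 0.504 ]
  loc 1 [0.0993 0.1503 0.2039]
  loc 2 [-0.141  -0.1268 -0.1235]
{-0.26: 1, -0.256: 4, -0.252: 1, -0.248: 3, -0.244: 0, -0.24: 0, -0.236: 4, -0.232: 1, -0.228: 2, -0.224: 54, -0.22: 100, -0.216: 3, -0.212: 3, -0.208: 109, -0.204: 1741, -0.2: 609, -0.196: 146, -0.192: 71, -0.188: 80, -0.184: 74, -0.18: 89, -0.176: 306, -0.172: 162, -0.168: 2, -0.164: 2, -0.16: 4, -0.156: 1, -0.152: 4, -0.148: 6, -0.144: 13, -0.14: 6, -0.136: 11, -0.132: 61, -0.128: 169, -0.124: 9, -0.12: 0, -0.116: 0, -0.112: 0, -0.108: 0}
  wood x [0.434  0.5878] y [0.0561 0.2437]
[[-0.949, 0.3152, -0.0007], [0.3152, 0.949, -0.0022], [-0.0, -0.0023, -1.0]]
```

>>> step_arm:
  rows:
    - [-0.033, -0.046, -0.01, 0.1]
    - [-0.065, -0.092, -0.02, 0.2]
    - [-0.1, -0.138, -0.02, 0.3]
    - [-0.13, -0.18, -0.02, 0.4]
    - [-0.165, -0.2, -0.02, 0.5]
    - [-0.2, -0.22, -0.02, 0.6]
    - [-0.235, -0.238, -0.02, 0.7]
    - [-0.27, -0.256, -0.02, 0.8]
    - [-0.305, -0.274, -0.02, 0.9]
    - [-0.34, -0.291, -0.02, 1.0]
    - [-0.38, -0.31, -0.02, 1.1]
    - [-0.416, -0.3275, -0.02, 1.197]
    - [-0.416, -0.3275, -0.02, 1.197]
    - [-0.416, -0.3275, -0.02, 1.197]
    - [-0.416, -0.3275, -0.02, 1.197]
  hand: 60

```text
time: 1.35
ee_pos: [0.4978, 0.1717, 0.2509]
ee_rot: [2.169, 2.271, -0.002]
wrist_force: [0.6, -0.8, 0.7]
grip_width: 0.0515
gripper_force: 0.0
```

>>> step_arm:
  rows:
    - [0.002, -0.001, 0.03, 0.007]
    - [0.002, -0.001, 0.06, 0.007]
    - [0.002, -0.001, 0.09, 0.007]
    - [0.002, -0.001, 0.11, 0.007]
    - [0.002, -0.001, 0.125, 0.007]
    - [0.002, -0.001, 0.139, 0.007]
    - [0.002, -0.001, 0.139, 0.007]
    - [0.002, -0.001, 0.139, 0.007]

```text
time: 2.02
ee_pos: [0.4939, 0.1781, 0.1118]
ee_rot: [-2.166, -2.273, 0.003]
wrist_force: [1.0, 0.4, -0.2]
grip_width: 0.0513
gripper_force: 0.0
```

Run:
```python
from rig import *
import cv2,numpy as np
a=get_image("scene")["img"][160:290,140:290]; b=get_image("top")["img"][170:300,160:310]
cv2.imwrite("pics/g1.png",cv2.resize(np.hstack([a,b]),(780,338),interpolation=cv2.INTER_CUBIC)); print(sense()["ee_pos"])
```

```text
[0.49542518 0.1778665  0.11310216]
```

View pics/g1.png

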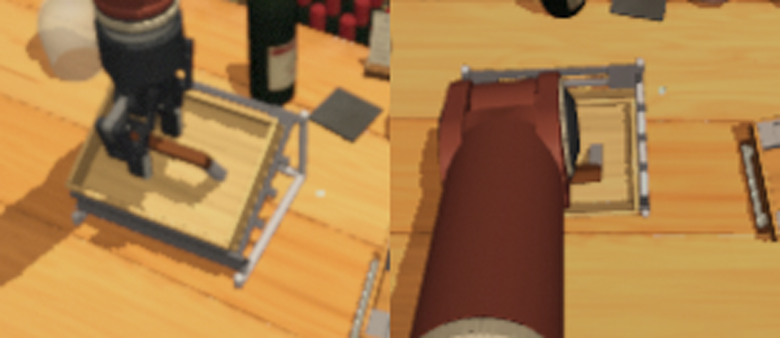

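The picture shows the fingers straddling the dark bar near its middle, at about (150,150) in the left half. Now I close with a light grip.

>>> step_arm:
  rows:
    - [0, 0, 0, 0]
    - [0, 0, 0, 0]
    - [0, 0, 0, 0]
    - [0, 0, 0, 0]
    - [0, 0, 0, 0]
    - [0, 0, 0, 0]
    - [0, 0, 0, 0]
    - [0, 0, 0, 0]
  hand: 0
  newtons: 25

```text
time: 2.78
ee_pos: [0.4952, 0.1772, 0.1133]
ee_rot: [-2.169, -2.272, -0.001]
wrist_force: [-3.0, -0.2, 6.5]
grip_width: 0.0223
gripper_force: 24.3
```

Gripped at 22 mm, so the bar is still tilted as expected. Now I lift square off the slope.

>>> step_arm:
  rows:
    - [0, -0.003, -0.005, 0]
    - [0, -0.006, -0.01, 0]
    - [0, -0.01, -0.017, 0]
    - [0, -0.015, -0.026, 0]
    - [0, -0.02, -0.035, 0]
    - [0, -0.025, -0.043, 0]
    - [0, -0.03, -0.052, 0]
    - [0, -0.03, -0.06, 0]
    - [0, -0.03, -0.07, 0]
    - [0, -0.03, -0.07, 0]
    - [0, -0.03, -0.07, 0]

```text
time: 3.7
ee_pos: [0.4659, 0.1756, 0.1831]
ee_rot: [2.169, 2.271, 0.003]
wrist_force: [-0.4, 1.0, -5.9]
grip_width: 0.0137
gripper_force: 30.4
```

The bar has levelled in the pads (13.7 mm) and the tray weighs about 6 N. I raise it, firm up the grip and look.

>>> step_arm:
  rows:
    - [0, 0, -0.02, 0]
    - [0, 0, -0.04, 0]
    - [0, 0, -0.06, 0]
    - [0, 0, -0.08, 0]
    - [0, 0, -0.08, 0]
    - [0, 0, -0.08, 0]
    - [0, 0, -0.08, 0]
  newtons: 70

```text
time: 4.28
ee_pos: [0.4641, 0.1751, 0.2606]
ee_rot: [-2.169, -2.271, 0.005]
wrist_force: [-0.2, 0.5, -5.0]
grip_width: 0.0125
gripper_force: 73.9
```

Run:
```python
from rig import *
import cv2,numpy as np
a=get_image("scene")["img"][100:310,110:400]; b=get_image("top")["img"][130:340,110:400]
cv2.imwrite("pics/g2.png",cv2.resize(np.hstack([a,b]),(800,290),interpolation=cv2.INTER_CUBIC));s=sense(); print(s["ee_pos"],s["ft_torque"],s["wrist_force"])
```

```text
[0.46410193 0.17512219 0.26043068] [-0.03511493 -0.01017833 -0.03538227] [-0.84736373 -0.5449376  -5.4101965 ]
```

View pics/g2.png

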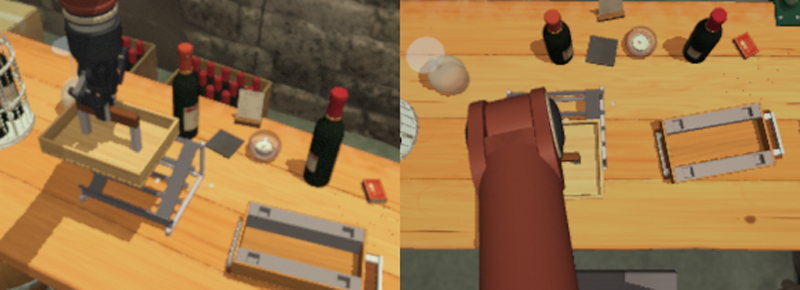

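The tray hangs level in the fingers in both views, clear of the rack, and the bystanders have not moved. Next I carry it over to the runner.

>>> step_arm:
  rows:
    - [-0.015, 0.002, 0, 0]
    - [-0.04, 0.004, 0, -0.01]
    - [-0.07, 0.007, 0, -0.02]
    - [-0.1, 0.011, 0, -0.03]
    - [-0.13, 0.015, 0, -0.045]
    - [-0.16, 0.019, 0, -0.06]
    - [-0.19, 0.023, 0, -0.075]
    - [-0.22, 0.027, 0, -0.09]
    - [-0.25, 0.031, 0, -0.105]
    - [-0.28, 0.035, 0, -0.12]
    - [-0.31, 0.037, 0, -0.13]
    - [-0.33, 0.038, 0, -0.13]
    - [-0.339, 0.038, 0.01, -0.13]
    - [-0.339, 0.038, 0.03, -0.13]
    - [-0.339, 0.038, 0.05, -0.13]
    - [-0.339, 0.038, 0.065, -0.13]
    - [-0.339, 0.038, 0.075, -0.13]
    - [-0.339, 0.038, 0.075, -0.13]
    - [-0.339, 0.038, 0.075, -0.13]
    - [-0.339, 0.038, 0.075, -0.13]

```text
time: 6.05
ee_pos: [0.5197, -0.1614, 0.1879]
ee_rot: [2.016, 2.408, 0.001]
wrist_force: [0.2, -0.3, -5.3]
grip_width: 0.0124
gripper_force: 73.8
```

Run:
```python
from rig import *
from h import *
s=sense();print({k:np.round(s[k],4).tolist() for k in("time","ee_pos","ee_rot","wrist_force","grip_width","gripper_force")})
out=[]
for n in("scene","top"):
    d=get_image(n);np.savez(n+"1.npz",**d);c=d["img"][170:350,230:430];out.append(c)
    p=cloud(d);hsv=cv2.cvtColor(d["img"],cv2.COLOR_BGR2HSV)
    near=(np.hypot(p[...,0]-.517,p[...,1]+.162)<.16)
    h,e=np.histogram(p[...,2][near&(hsv[...,1]>60)],bins=np.arange(.05,.26,.005));print(n,dict(zip(e.round(3).tolist(),h.tolist())))
cv2.imwrite("pics/g3.png",cv2.resize(np.hstack(out),(800,360),interpolation=cv2.INTER_CUBIC))
```

```text
{'time': 6.05, 'ee_pos': [0.5197, -0.1614, 0.1879], 'ee_rot': [2.016, 2.4075, 0.0009], 'wrist_force': [0.1911, -0.3236, -5.3096], 'grip_width': 0.0124, 'gripper_force': 73.8092}
scene {0.05: 117, 0.055: 121, 0.06: 428, 0.065: 96, 0.07: 0, 0.075: 0, 0.08: 0, 0.085: 0, 0.09: 0, 0.095: 0, 0.1: 0, 0.105: 0, 0.11: 0, 0.115: 0, 0.12: 0, 0.125: 6, 0.13: 767, 0.135: 1738, 0.14: 185, 0.145: 220, 0.15: 249, 0.155: 253, 0.16: 511, 0.165: 155, 0.17: 5, 0.175: 5, 0.18: 6, 0.185: 29, 0.19: 66, 0.195: 73, 0.2: 63, 0.205: 123, 0.21: 111, 0.215: 0, 0.22: 0, 0.225: 0, 0.23: 1, 0.235: 3, 0.24: 3, 0.245: 3, 0.25: 3}
top {0.05: 14, 0.055: 21, 0.06: 176, 0.065: 37, 0.07: 0, 0.075: 0, 0.08: 0, 0.085: 0, 0.09: 0, 0.095: 0, 0.1: 0, 0.105: 0, 0.11: 0, 0.115: 0, 0.12: 0, 0.125: 2, 0.13: 586, 0.135: 1004, 0.14: 34, 0.145: 33, 0.15: 28, 0.155: 34, 0.16: 184, 0.165: 105, 0.17: 0, 0.175: 3, 0.18: 1, 0.185: 3, 0.19: 3, 0.195: 13, 0.2: 12, 0.205: 64, 0.21: 59, 0.215: 0, 0.22: 1, 0.225: 2, 0.23: 2, 0.235: 8, 0.24: 9, 0.245: 4, 0.25: 6}
```

View pics/g3.png

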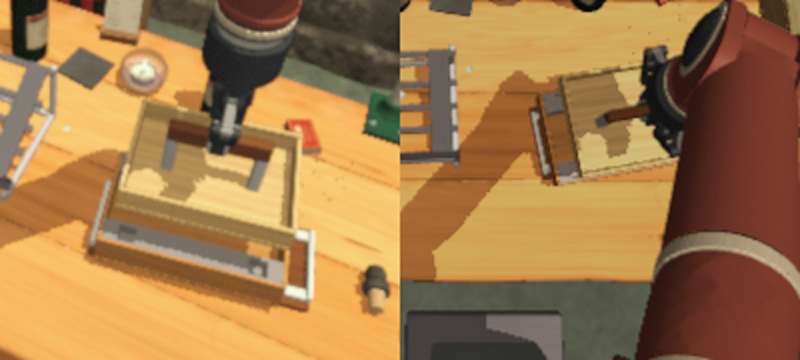

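The scene half shows the tray level above the lower one, with the near rail and its sockets visible at about (125,230) and (262,268). Now I measure the tray rim in both views.

```bash
cat > m.py <<'E'
from h import *
def meas(d,z0,z1,f0,f1,yaw=10.3,c0=(.517,-.162)):
    p=cloud(d);hsv=cv2.cvtColor(d["img"],cv2.COLOR_BGR2HSV)
    a=np.radians(yaw);dx,dy=p[...,0]-c0[0],p[...,1]-c0[1]
    X=np.cos(a)*dx+np.sin(a)*dy;Y=-np.sin(a)*dx+np.cos(a)*dy
    near=(abs(X)<.085)&(abs(Y)<.115)&(hsv[...,1]>50)&(hsv[...,0]>9)&(hsv[...,0]<35)
    m=near&(p[...,2]>z0)&(p[...,2]<z1)
    P=p[m];print(" rim",len(P),box(P),"X",np.percentile(X[m],[.5,99.5]).round(4),"Y",np.percentile(Y[m],[.5,99.5]).round(4))
    for nm,s in(("near",(X<-.055)),("far",X>.055),("left",Y>.08),("right",Y<-.08)):
        k=m&s
        if k.sum()>15:
            t,o=(Y[k],X[k]) if nm in("near","far") else (X[k],Y[k]);q=np.polyfit(t,o,1)
            print("  ",nm,k.sum(),"offset %.4f slope deg %.2f z %.4f"%(q[1],np.degrees(np.arctan(q[0])),np.median(p[...,2][k])))
    f=near&(p[...,2]>f0)&(p[...,2]<f1)&(abs(X)<.055)&(abs(Y)<.08)
    A=np.c_[X[f],Y[f],np.ones(f.sum())];print("  floor",f.sum(),np.linalg.lstsq(A,p[...,2][f],rcond=None)[0].round(4))
E
python3 - <<'E'
from m import *
for n in("scene","top"): print(n);meas(dict(np.load(n+"1.npz")),.158,.171,.127,.14)
for n in("scene","top"): print(n,"lower");meas(dict(np.load(n+"0.npz")),.057,.069,.02,.03)
E
```

```text
scene
 rim 766 (array([ 519.3, -162.8]), array([135.8, 183.7]), 10.0) X [-0.0657  0.0699] Y [-0.0928  0.0904]
   near 327 offset -0.0629 slope deg 0.12 z 0.1634
   far 214 offset 0.0655 slope deg 0.21 z 0.1631
   left 133 offset 0.0873 slope deg -0.18 z 0.1643
   right 165 offset -0.0892 slope deg -0.13 z 0.1639
  floor 1947 [0.0013 0.0015 0.1356]
top
 rim 302 (array([ 517.8, -145.2]), array([134.1, 148.2]), 10.0) X [-0.0631  0.0708] Y [-0.0539  0.0903]
   near 101 offset -0.0608 slope deg 0.54 z 0.1643
   far 101 offset 0.0684 slope deg -1.54 z 0.1641
   left 128 offset 0.0876 slope deg -0.02 z 0.1639
  floor 1355 [ 0.0038 -0.0009  0.1356]
scene lower
 rim 919 (array([ 516.4, -161.8]), array([136.5, 216. ]), 10.1) X [-0.0687  0.0668] Y [-0.1072  0.1079]
   near 364 offset -0.0657 slope deg 0.12 z 0.0630
   far 215 offset 0.0623 slope deg 0.22 z 0.0641
   left 186 offset 0.1003 slope deg 1.26 z 0.0639
   right 219 offset -0.1000 slope deg -1.67 z 0.0637
  floor 1106 [ 0.0084 -0.0004  0.0242]
top lower
 rim 577 (array([ 517.7, -162.1]), array([134.2, 216.6]), 10.3) X [-0.0663  0.0674] Y [-0.1083  0.1079]
   near 126 offset -0.0637 slope deg 0.08 z 0.0635
   far 191 offset 0.0635 slope deg -0.11 z 0.0636
   left 154 offset 0.1011 slope deg -0.75 z 0.0635
   right 137 offset -0.1009 slope deg -0.29 z 0.0627
  floor 1240 [-0.0008  0.0006  0.0238]
```

>>> step_arm:
  rows:
    - [0.0014, -0.0032, 0, 0]
    - [0.0014, -0.0032, 0.01, 0]
    - [0.0014, -0.0032, 0.02, 0]
    - [0.0014, -0.0032, 0.03, 0]
    - [0.0014, -0.0032, 0.038, 0]
    - [0.0014, -0.0032, 0.045, 0]
    - [0.0014, -0.0032, 0.045, 0]
    - [0.0014, -0.0032, 0.045, 0]
    - [0.0014, -0.0032, 0.045, 0]
    - [0.0014, -0.0032, 0.045, 0]

```text
time: 6.98
ee_pos: [0.5161, -0.1609, 0.1428]
ee_rot: [2.017, 2.407, 0.001]
wrist_force: [-0.8, 0.3, -5.9]
grip_width: 0.0126
gripper_force: 73.8
```

Run:
```python
from rig import *
from m import *
for n in("scene","top"): print(n);meas(get_image(n),.113,.128,.082,.095)
s=sense();print({k:np.round(s[k],4).tolist() for k in("time","ee_pos","ee_rot","wrist_force")})
```

```text
scene
 rim 726 (array([ 515.8, -162.5]), array([136.4, 184.2]), 10.1) X [-0.0692  0.0661] Y [-0.0919  0.0917]
   near 317 offset -0.0661 slope deg 0.18 z 0.1186
   far 195 offset 0.0622 slope deg 0.22 z 0.1186
   left 129 offset 0.0883 slope deg -0.29 z 0.1193
   right 161 offset -0.0883 slope deg -0.34 z 0.1190
  floor 1884 [0.0005 0.0001 0.0906]
top
 rim 270 (array([ 514.4, -147.2]), array([134.1, 154. ]), 9.8) X [-0.0665  0.0673] Y [-0.0579  0.0916]
   near 91 offset -0.0645 slope deg 1.13 z 0.1185
   far 88 offset 0.0645 slope deg -0.59 z 0.1188
   left 116 offset 0.0886 slope deg -0.06 z 0.1186
  floor 1202 [0.0002 0.0002 0.0901]
{'time': 7.0833, 'ee_pos': [0.5159, -0.1608, 0.1428], 'ee_rot': [2.0169, 2.4074, 0.0006], 'wrist_force': [0.7464, -0.4952, -5.8664]}
```

Aligned within half a millimetre in X and Y. Now a slow feeling descent.

>>> step_arm:
  rows:
    - [0, 0, 0.002, 0]
    - [0, 0, 0.004, 0]
    - [0, 0, 0.006, 0]
    - [0, 0, 0.007, 0]
    - [0, 0, 0.008, 0]
    - [0, 0, 0.009, 0]
    - [0, 0, 0.01, 0]
    - [0, 0, 0.011, 0]
    - [0, 0, 0.012, 0]
    - [0, 0, 0.013, 0]
    - [0, 0, 0.013, 0]
    - [0, 0, 0.013, 0]

```text
time: 8.08
ee_pos: [0.5155, -0.1606, 0.1293]
ee_rot: [-2.017, -2.408, 0.0]
wrist_force: [-0.8, 0.2, -5.7]
grip_width: 0.0122
gripper_force: 73.9
```

The feet have entered the sockets with no contact force. I continue down.

>>> step_arm:
  rows:
    - [0, 0, 0.001, 0]
    - [0, 0, 0.002, 0]
    - [0, 0, 0.003, 0]
    - [0, 0, 0.004, 0]
    - [0, 0, 0.005, 0]
    - [0, 0, 0.006, 0]
    - [0, 0, 0.007, 0]
    - [0, 0, 0.007, 0]
    - [0, 0, 0.007, 0]

```text
time: 8.83
ee_pos: [0.5155, -0.1606, 0.1222]
ee_rot: [-2.017, -2.408, 0.0]
wrist_force: [-0.9, -0.5, -5.0]
grip_width: 0.0125
gripper_force: 73.9
```

>>> step_arm:
  rows:
    - [0, 0, 0.0005, 0]
    - [0, 0, 0.001, 0]
    - [0, 0, 0.0015, 0]
    - [0, 0, 0.002, 0]
    - [0, 0, 0.002, 0]
    - [0, 0, 0.002, 0]

```text
time: 9.33
ee_pos: [0.5156, -0.1607, 0.1213]
ee_rot: [2.017, 2.408, 0.001]
wrist_force: [-2.3, 1.1, 5.8]
grip_width: 0.0122
gripper_force: 75.4
```

The wrist force now shows about 11 N of contact at the flush height. I check this in the pictures before letting go.

Run:
```python
from rig import *
from m import *
for n in("scene","top"):
    d=get_image(n);print(n);meas(d,.09,.104,.06,.073)
    if n=="scene": cv2.imwrite("pics/g4.png",cv2.resize(d["img"][180:350,240:430],(760,680)[:1]+(600,),interpolation=cv2.INTER_CUBIC))
print(sense()["wrist_force"])
```

```text
scene
 rim 759 (array([ 515.5, -162.2]), array([136.6, 184.3]), 9.8) X [-0.0699  0.0662] Y [-0.0916  0.0919]
   near 328 offset -0.0665 slope deg 0.15 z 0.0969
   far 211 offset 0.0618 slope deg 0.32 z 0.0962
   left 133 offset 0.0885 slope deg -0.01 z 0.0977
   right 158 offset -0.0880 slope deg -0.12 z 0.0973
  floor 1843 [-0.001   0.0006  0.0691]
top
 rim 262 (array([ 514. , -145.7]), array([134.2, 151. ]), 9.9) X [-0.067   0.0668] Y [-0.0578  0.0919]
   near 85 offset -0.0648 slope deg 1.08 z 0.0978
   far 87 offset 0.0641 slope deg -0.91 z 0.0974
   left 113 offset 0.0891 slope deg 0.08 z 0.0969
  floor 1128 [ 0.0004 -0.0012  0.0687]
[-3.39510196  1.3795321   5.50781509]
```

View pics/g4.png

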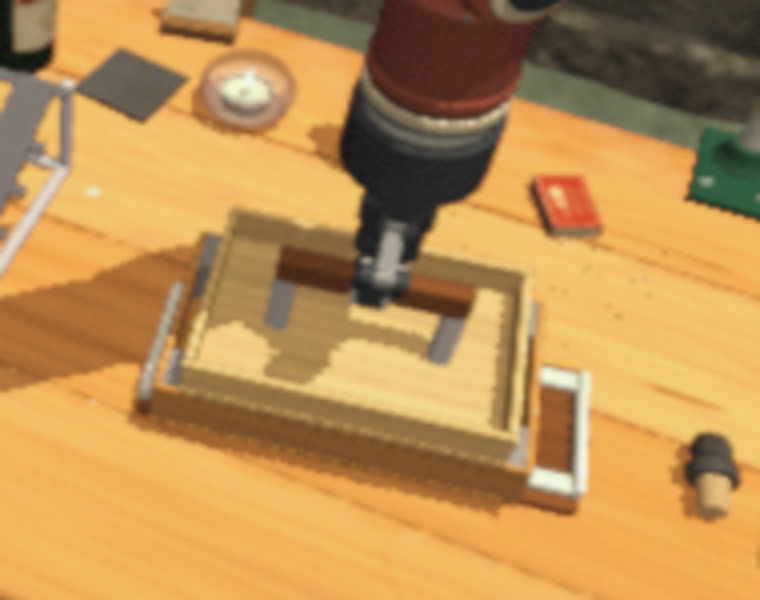

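The tray sits flush all round: its rim is at 97 mm, so its origin is at 51 mm, and no gap shows along the near edge (190–520, 390–470). Now I let go and rise.

>>> step_arm:
  rows:
    - [0, 0, 0, 0]
    - [0, 0, 0, 0]
    - [0, 0, 0, 0]
    - [0, 0, 0, 0]
    - [0, 0, 0, 0]
    - [0, 0, 0, 0]
    - [0, 0, 0, 0]
    - [0, 0, 0, 0]
    - [0, 0, -0.01, 0]
    - [0, 0, -0.025, 0]
    - [0, 0, -0.045, 0]
    - [0, 0, -0.07, 0]
    - [0, 0, -0.1, 0]
    - [0, 0, -0.13, 0]
    - [0, 0, -0.13, 0]
    - [0, 0, -0.13, 0]
    - [0, 0, -0.13, 0]
  hand: 60

```text
time: 10.85
ee_pos: [0.5151, -0.1603, 0.2503]
ee_rot: [-2.017, -2.408, -0.0]
wrist_force: [-0.0, -0.5, -0.9]
grip_width: 0.051
gripper_force: 0.0
```

Run:
```python
from rig import *
from m import *
meas(get_image("scene"),.09,.104,.06,.073)
s=sense();print(s["time"],s["ee_pos"],s["grip_width"],s["gripper_force"],s["wrist_force"])
```

```text
rim 830 (array([ 516.8, -161.9]), array([138.8, 183.8]), 10.1) X [-0.0695  0.0663] Y [-0.0915  0.0919]
   near 333 offset -0.0666 slope deg 0.38 z 0.0967
   far 275 offset 0.0618 slope deg 0.21 z 0.0965
   left 134 offset 0.0884 slope deg 0.00 z 0.0978
   right 160 offset -0.0881 slope deg -0.21 z 0.0974
  floor 1862 [0.0002 0.0013 0.0691]
10.9 [ 0.51478059 -0.16018286  0.24957966] 0.05121446213996994 0.0 [-1.34912746  0.31061804 -1.13865737]
```

```bash
python3 -c "
from rig import *
print(sign_off())"
```

```text
the job is handed in; nothing more can be done
None
```

The tray with the handle is stacked flush on the lower tray, its feet in the sockets; it has been released and the job handed in at about 11 s, though no verdict came back.

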